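Make up the leaf and flower painting kits

ROBOT

A 6-joint arm with a two-finger parallel gripper is mounted at the origin on the work surface. World frame = base frame: x ahead of the robot, y to its left, z up, the work surface at z = 0. Lengths are in mm, angles in rad, forces in N, time in s.
With the tool pointing down it reaches from about 250 to 725 mm from the base axis. Payload 4 kg.
Tool frame: the origin (TCP) lies midway between the tips of the shut fingers; the grasp point (between the pads) lies 19 mm behind it; z points along the fingers, y is the line along which they close (so a half turn about z gives the same grasp; the last joint's range is limited). The gripper opens to 85 mm and grips with 20 to 120 N. Pads are 22 mm wide; open, the fingers measure 114 mm over their backs; the gripper's body (76 mm by 85 mm) begins 54 mm behind the grasp point. The pads swing forward as they close: fully open they stand 13 mm farther back than shut.
Start: joints at [-1.239, 0.241, 0.005, 1.335, 0, 1.571], TCP at [162.871, -472.729, 231.306] pointing down, gripper open.
Joint ranges: [-2.72, 2.72], [-1.05, 1.87], [-1.09, 1.28], [-1.99, 2.15], [-1.42, 1.44], [-3.14, 3.14]. Speed limits (rad/s): [2.79, 2.79, 3.14, 3.14, 3.14, 3.14].

INTERFACE

Orientations are given as a rotation vector (axis times angle).
In Python, from plant import robot gives the robot as it stands.
- The arm moves only by the shell command python3 -m inch 'ROWS' [FORCE]. ROWS is JSON, a list of rows, each an object with "turn": the turn, a rotation vector about the world's x, y, z in degrees, a list of three; "linear": the shift along the world's x, y, z in m, a list of three; "grip": the finger opening in m, from 0 to 0.0854. In form: [{"turn": [rx, ry, rz], "linear": [x, y, z], "grip": grip}, ...]. A call has 1 to 5 rows; each row is the pose to reach, as a shift and turn from the pose commanded when the call began; what a row does not reach only later rows make up. A row lasts 1/12 s, in which the tool goes at most 41.7 mm and 7.16 degrees, less where a joint would pass 70% of its speed; a pose out of reach is approached as far as the arm can. A call with a gripper value outside its range is refused whole. The fingers move at their own pace and stop on an object; FORCE is the grip in N (left out, the last holds). Time passes only in rows, so rows that repeat a pose let the fingers close. It gives the time, the measured TCP pose, the force, the opening and the grip force at its end, in the units of the state.
- robot.read_state(): the state, without advancing time (a new reading comes with each control period).
- robot.capture(name): name is "scene" or "top"; returns (picture, depth): 480x640x3 uint8, red, green, blue; 480x640 float32, mm along the optical axis (not along the pixel's ray), 0 where there is no reading.
- robot.calibration(name): a dict with "intrinsics" (3x3 intrinsics, pixels), "distortion" ([k1, k2, p1, p2, k3] as OpenCV has them; the pictures are not rectified), "extrinsics" (4x4, takes a point from camera to world coordinates). Camera axes: x right, y down, z forward; pixel columns grow to the right and rows downward; lengths in mm; the calibration is good to about 2 mm. A picture is of the moment at which its call begins. calibration takes no time and is no camera call.
- robot.close_job(): hands the job in; it is judged then, once.
The state is a dict: "time": time; "joint_positions": joint angles; "dq": joint speeds; "joint_torque": joint torques, N m; "tcp_pos": TCP position; "tcp_rot": TCP orientation; "force": force on the tool from outside, world axes, zero at the start; "wrist_torque": the same for the moment, N m; "gripper_width": opening from 0.0 (shut) to 1.0 (fully open); "grasp_force": force on a finger pad.
Only numpy, scipy, OpenCV 4.12 (cv2) and the standard library are available. Lean on these libraries where they do the work, as an engineer would, in place of code of your own. Each camera call takes 0.05 s, during which the arm holds its last target. There are 200 camera calls.

TASK

Make up the two painting kits for the craft class: the blue tray with the leaf cut-out gets the green pot, the yellow pot and the flat brush, and the red tray with the flower cut-out gets the pink pot and the wooden print block. Stand each pot upright in a pot cell of its own, and lay the brush lengthwise and flat, and the print block face down on its square base, in the long tool bay of their trays. Leave the blue and the white pots where they stand.

Things in the scene. Friction and masses are not known exactly. Their poses are not given: they have to be found in the camera images.
- leaf_tray: Blue kit tray with a flat wooden leaf in one corner, fixed, 136 x 203 mm (x by y). Origin: centre of underside; x away from the robot at yaw 0 (turned up to 17 deg). Floor 4 mm, wall tops 12 mm above the table. Inside, mm: tool bay 64 x 195, centre (-32, 0); pot cells 62 x 60, centres (34, -67.5), (34, -3.5); the wooden shape, 4 thick, stays in its own at (34, 64). The trays may swap places.
- flower_tray: Red kit tray with a flat wooden flower in one corner, fixed, 136 x 203 mm (x by y). Origin: centre of underside; x away from the robot at yaw 0 (turned up to 17 deg). Floor 4 mm, wall tops 12 mm above the table. Inside, mm: tool bay 64 x 195, centre (-32, 0); pot cells 62 x 60, centres (34, -67.5), (34, -3.5); the wooden shape, 4 thick, stays in its own at (34, 64). The trays may swap places.
- green_pot: Closed paint pot, green (lid and body, white label band), an upright cylinder 42 mm across and 50 mm high, about 90 g. Origin: centre of its underside, z up. Stands beyond the trays; the five pots change places. For the leaf tray.
- yellow_pot: Closed paint pot, yellow (lid and body, white label band), an upright cylinder 42 mm across and 50 mm high, about 90 g. Origin: centre of its underside, z up. Stands beyond the trays; the five pots change places. For the leaf tray.
- pink_pot: Closed paint pot, pink (lid and body, white label band), an upright cylinder 42 mm across and 50 mm high, about 90 g. Origin: centre of its underside, z up. Stands beyond the trays; the five pots change places. For the flower tray.
- flat_brush: Flat paint brush lying at the left or right, 170 mm long, about 50 g: pale wood handle 20 mm wide, 16 thick (26 wide near its end), steel ferrule 30 wide, 16 thick, brown stiff bristles 30 wide. Origin: middle of its length, on its underside; x along it to the bristles, z up. Handle from x = -85 to 20 mm; balances within 10 mm of the origin: take it there. Either way round is right.
- print_block: Wooden hand-printing block standing at the other side from the brush, about 70 g: square base 45 x 45 mm, 22 mm high, with a round upright handle on top, 24 mm across, its top 60 mm above the table. Origin: centre of its underside (the printing face), z up. It fits the tool bay at any turn, anywhere along it.
- blue_pot: Closed paint pot, blue (lid and body, white label band), an upright cylinder 42 mm across and 50 mm high, about 90 g. Origin: centre of its underside, z up. Stands beyond the trays; the five pots change places. Not wanted: to be left alone.
- white_pot: Closed paint pot, white (lid and body, white label band), an upright cylinder 42 mm across and 50 mm high, about 90 g. Origin: centre of its underside, z up. Stands beyond the trays; the five pots change places. Not wanted: to be left alone.
There are look-alikes about, which are no part of the job. What is meant by the flat_brush is not purple, and is the larger of those in its own colour.

How it is judged (in metres and radians):
At the end, for the whole second after the job is handed in: Pots upright on the floor of a pot cell of the right tray (12 mm of its centre), brush flat and lengthwise in the leaf tray's tool bay (16 mm along, 22 across, 0.25 rad), block on its base in the flower tray's bay (14 mm of its centre line), all at rest; blue and white pots within 30 mm (x of green_pot in the frame of leaf_tray between 0.022 and 0.046 m and (y of green_pot in the frame of leaf_tray between -0.0795 and -0.0555 m or y of green_pot in the frame of leaf_tray between -0.0155 and 0.0085 m) and z of green_pot in the frame of leaf_tray between 0 and 0.008 m and angle between each of green_pot, yellow_pot, pink_pot, flat_brush, print_block's own z axis and vertical below 0.1 rad and linear speed of each of green_pot, yellow_pot, pink_pot, flat_brush, print_block below 0.02 m/s and angular speed of each of green_pot, yellow_pot, pink_pot, flat_brush, print_block below 0.2 rad/s and x of yellow_pot in the frame of leaf_tray between 0.022 and 0.046 m and (y of yellow_pot in the frame of leaf_tray between -0.0795 and -0.0555 m or y of yellow_pot in the frame of leaf_tray between -0.0155 and 0.0085 m) and z of yellow_pot in the frame of leaf_tray between 0 and 0.008 m and x of pink_pot in the frame of flower_tray between 0.022 and 0.046 m and (y of pink_pot in the frame of flower_tray between -0.0795 and -0.0555 m or y of pink_pot in the frame of flower_tray between -0.0155 and 0.0085 m) and z of pink_pot in the frame of flower_tray between 0 and 0.008 m and x of flat_brush in the frame of leaf_tray between -0.054 and -0.01 m and y of flat_brush in the frame of leaf_tray between -0.016 and 0.016 m and z of flat_brush in the frame of leaf_tray between 0 and 0.008 m and angle between the x axis of flat_brush and the y axis of leaf_tray, either way round below 0.25 rad and x of print_block in the frame of flower_tray between -0.046 and -0.018 m and y of print_block in the frame of flower_tray between -0.08 and 0.08 m and z of print_block in the frame of flower_tray between 0 and 0.008 m and distance of each of blue_pot, white_pot from where it was at the start of the episode below 0.03 m); the robot touches nothing.
It fails at once if the blue or the white pot is shifted by more than 30 mm (distance of any of blue_pot, white_pot from where it was at the start of the episode above 0.03 m).
It also fails if it takes over 122 s, if anything falls off the work surface, if the arm or the gripper's body presses on something with over 40 N, if the wrist force passes 120 N, or if a joint passes its speed limit or range.

## Working session

There is one attempt and no reset: what is moved stays moved. The work goes in short steps, Python scripts to look and compute and a shell command to move; the robot and the scene stay as the last step left them, time stands still between calls to the robot, and variables do not carry over. Pictures are saved under pics/ and viewed, at most 14 in all, crops included, and the job is handed in when it is done.

```bash
ls; mkdir -p pics; python3 - <<'E'
from plant import robot
import cv2,numpy as np
for n in("scene","top"):
    p,d=robot.capture(n); cv2.imwrite(f"pics/{n}0.png",p[:,:,::-1]); np.save(f"pics/{n}0.npy",d)
    c=robot.calibration(n); print(n,np.round(c["intrinsics"],1).tolist(),c["distortion"],np.round(c["extrinsics"],3).tolist())
s=robot.read_state(); print({k:np.round(v,3).tolist() for k,v in s.items()})
E
```

```text
pics
scene [[441.1, 0.0, 329.3], [0.0, 441.1, 241.6], [0.0, 0.0, 1.0]] [-0.0762512  0.         0.         0.         0.       ] [[0.747, 0.397, -0.534, 1052.63], [0.665, -0.437, 0.605, -521.849], [0.007, -0.807, -0.591, 645.752], [0.0, 0.0, 0.0, 1.0]]
top [[576.1, 0.0, 317.1], [0.0, 576.1, 247.5], [0.0, 0.0, 1.0]] [-0.16015541  0.          0.          0.          0.        ] [[0.016, -0.981, 0.194, 249.222], [-1.0, -0.017, -0.002, 106.841], [0.005, -0.194, -0.981, 1345.476], [0.0, 0.0, 0.0, 1.0]]
{'time': 0.1, 'joint_positions': [-1.239, 0.241, 0.004, 1.335, 0.0, 1.571], 'dq': [0.002, -0.002, 0.003, -0.001, -0.002, -0.0], 'joint_torque': [-0.001, -37.314, 25.301, 0.011, -0.0, 0.0], 'tcp_pos': [162.695, -472.213, 230.502], 'tcp_rot': [-3.097, -0.518, 0.0], 'force': [0.301, 1.063, 0.111], 'wrist_torque': [0.004, 0.004, -0.04], 'grasp_force': 0.0, 'gripper_width': 0.997}
```

View pics/top0.png

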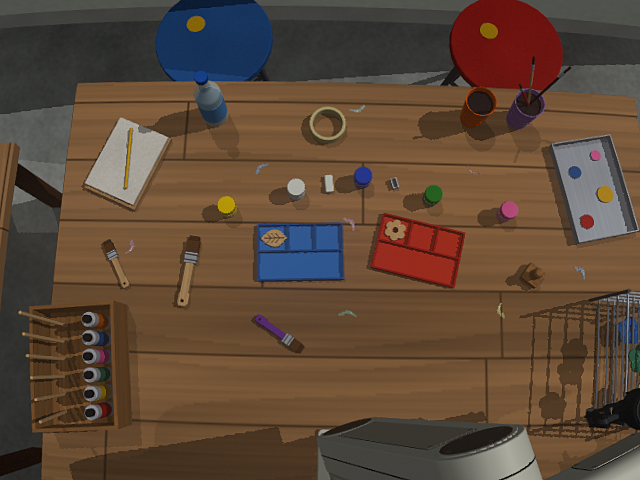

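View pics/scene0.png

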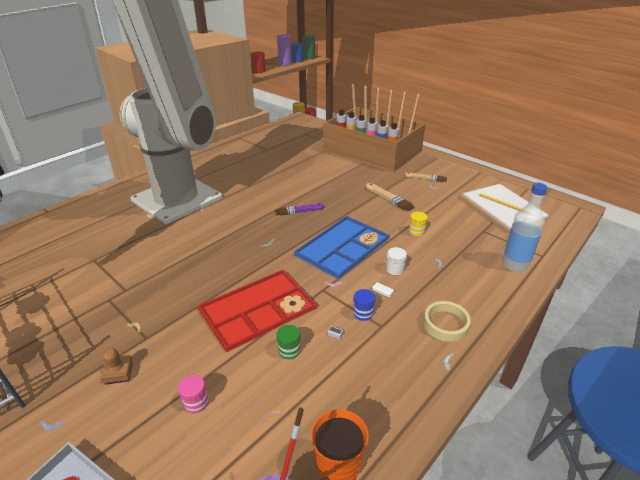

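Top view: the leaf tray is at (300,252) and the flower tray at (418,250). Pots are yellow (227,205), white (296,187), blue (363,176), green (433,194) and pink (509,210). The block is at (531,274).

Brush candidates are the small pale one (115,262), the large pale one (189,270) and the purple one (277,333). By the description I choose the large pale one at (189,270). Pot look-alikes are the rack bottles (95,320–410) and the paint blobs in the right-hand palette (575–605,155–222); neither kind is a standing pot.

```bash
cat > h.py <<'E'
from plant import robot
import cv2,numpy as np
def cap(n,save=None):
    p,d=robot.capture(n)
    if save: cv2.imwrite(f"pics/{save}.png",p[:,:,::-1])
    return p,d
def ray(n,uv,z):
    c=robot.calibration(n);K=np.array(c["intrinsics"]);E=np.array(c["extrinsics"])
    u=cv2.undistortPoints(np.float64(uv).reshape(-1,1,2),K,np.array(c["distortion"]))[:,0]
    r=np.c_[u,np.ones(len(u))]@E[:3,:3].T; o=E[:3,3]
    return o+r*((z-o[2])/r[:,2])[:,None]
def world(n,d):
    c=robot.calibration(n);K=np.array(c["intrinsics"]);E=np.array(c["extrinsics"])
    v,u=np.mgrid[:480,:640]
    q=cv2.undistortPoints(np.stack([u,v],-1).reshape(-1,1,2).astype(float),K,np.array(c["distortion"]))[:,0]
    P=np.c_[q,np.ones(len(q))]*d.reshape(-1,1)
    return (P@E[:3,:3].T+E[:3,3]).reshape(480,640,3)
def box(c,n,z):
    pts=ray(n,c.reshape(-1,2),z)[:,:2].astype(np.float32)
    return cv2.minAreaRect(pts)
E
python3 - <<'E'
from h import *
p=cv2.imread("pics/top0.png");d=np.load("pics/top0.npy");W=world("top",d)
hsv=cv2.cvtColor(p,cv2.COLOR_BGR2HSV);Z=W[...,2]
def near(u,v,r):
    m=np.zeros((480,640),bool);m[v-r:v+r,u-r:u+r]=1;return m
print("table z",np.median(Z[300:310,380:480]), np.std(Z[300:310,380:480]))
for n,u,v in[("yellow",227,205),("white",296,187),("blue",363,176),("green",433,194),("pink",509,210)]:
    m=near(u,v,16)&(abs(Z-50)<6); ys,xs=np.nonzero(m)
    (c,r)=cv2.minEnclosingCircle(np.c_[xs,ys].astype(np.float32))
    print(n,m.sum(),np.round(ray("top",[[xs.mean(),ys.mean()]],50)[0],1),"enc",np.round(ray("top",[c],50)[0],1),r, "med",np.round(np.median(W[m],0),1))
for n,u,v,h in[("leaf",300,252,(100,125)),("flower",418,250,(0,6))]:
    m=near(u,v,52)&(hsv[...,1]>140)&(((hsv[...,0]>=h[0])&(hsv[...,0]<=h[1]))|((n=="flower")&(hsv[...,0]>174)))
    m=cv2.morphologyEx(m.astype(np.uint8),cv2.MORPH_OPEN,np.ones((3,3)))
    cs=cv2.findContours(m,0,2)[0]; c=max(cs,key=cv2.contourArea); print(n,box(c,"top",12),cv2.contourArea(c))
for n,u,v,r,z0 in[("brush",189,270,40,9),("block",531,274,22,15)]:
    m=(near(u,v,r)&(Z>z0)).astype(np.uint8); cs=cv2.findContours(m,0,2)[0]; c=max(cs,key=cv2.contourArea)
    print(n,box(c,"top",16 if n=="brush" else 22),cv2.contourArea(c),cv2.boundingRect(c))
m=near(531,274,22)&(Z>50);ys,xs=np.nonzero(m);print("blocktop",m.sum(),ray("top",[[xs.mean(),ys.mean()]],60)[0])
big=np.hstack([cv2.resize(p[225:315,85:215],None,fx=3.2,fy=3.2),cv2.resize(p[235:325,500:600],None,fx=3.2,fy=3.2)]);cv2.imwrite("pics/crop0.png",big)
# rack
m=(Z>60);m[:280]=0;m[:,:500]=0;print("rack zmax",np.percentile(Z[m],[50,95,100]),W[m].min(0),W[m].max(0))
E
```

```text
table z -0.18040817991618496 119.89984043362777
yellow 245 [604.5 319.   50. ] enc [604.2 318.9  50. ] 9.168660163879395 med [604.4 319.   50. ]
white 242 [650.1 156.4  50. ] enc [649.5 155.9  50. ] 9.16476058959961 med [650.2 156.5  50.2]
blue 243 [6.835e+02 3.000e-01 5.000e+01] enc [6.828e+02 2.000e-01 5.000e+01] 8.933550834655762 med [683.3   0.8  50. ]
green 223 [ 641. -167.   50.] enc [ 641.  -167.3   50. ] 8.86717414855957 med [ 641.1 -166.7   50.5]
pink 244 [ 605.1 -348.9   50. ] enc [ 604.6 -348.6   50. ] 9.181709289550781 med [ 605.  -349.4   50.1]
leaf ((469.2619323730469, 143.48927307128906), (65.65511322021484, 198.0098114013672), 1.9571375846862793) 2230.0
flower ((513.278564453125, -134.96360778808594), (203.65296936035156, 138.0310821533203), 77.15922546386719) 4649.5
brush ((453.1579284667969, 407.2606201171875), (30.582937240600586, 168.89817810058594), 83.18891906738281) 657.0 (177, 235, 23, 72)
block ((455.15606689453125, -410.32110595703125), (46.597816467285156, 50.35186004638672), 53.27996826171875) 322.5 (521, 263, 24, 25)
blocktop 99 [ 453.18765198 -405.48545385   60.        ]
rack zmax [ 690.98920049  772.25922513 1345.47570166] [ 112.20213495 -653.11771449   60.981389  ] [ 399.96424485  106.84110769 1345.47570166]
```

View pics/crop0.png

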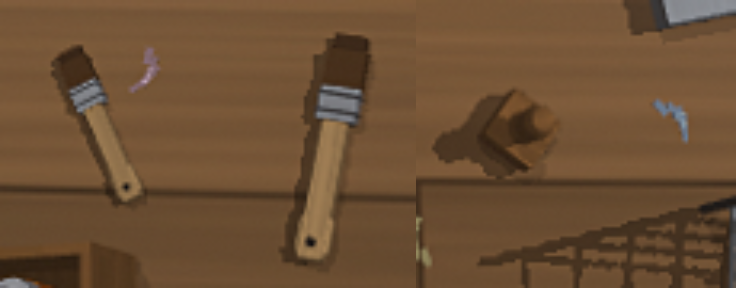

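```bash
python3 - <<'E'
from h import *
p=cv2.imread("pics/top0.png");d=np.load("pics/top0.npy");W=world("top",d)
hsv=cv2.cvtColor(p,cv2.COLOR_BGR2HSV);Z=W[...,2]
for n,u,v,lo,hi in[("leaf",300,252,100,125),("flower",418,250,174,6)]:
    H=hsv[...,0]; m=(hsv[...,1]>140)&(hsv[...,2]>60)&((H>=lo)&(H<=hi) if lo<hi else (H>=lo)|(H<=hi))
    k=np.zeros_like(m);k[v-42:v+42,u-52:u+52]=1; ys,xs=np.nonzero(m&k); print(n,box(np.c_[xs,ys],"top",12))
m=(Z>25)&(d>0);m[:285]=0;m[:,:515]=0;m[435:]=0
q=W[m]; 
for lo,hi in[(25,60),(60,100),(100,150),(150,200),(200,400)]:
    s=q[(q[:,2]>lo)&(q[:,2]<hi)]
    if len(s):print(lo,hi,len(s),np.percentile(s,[1,99],axis=0).round().tolist())
d=np.load("pics/scene0.npy");q=world("scene",d)[230:420,0:60].reshape(-1,3);q=q[(q[:,2]>20)&(q[:,2]<500)];print("scene",len(q),np.percentile(q,[1,50,99],axis=0).round().tolist() if len(q) else"")
E
```

```text
leaf ((504.5955810546875, 144.36163330078125), (136.1429443359375, 198.81581115722656), 2.052313804626465)
flower ((513.4342651367188, -135.29638671875), (203.96434020996094, 137.82130432128906), 76.99559020996094)
25 60 938 [[138.0, -665.0, 26.0], [397.0, -550.0, 51.0]]
60 100 581 [[155.0, -651.0, 69.0], [397.0, -550.0, 92.0]]
100 150 683 [[162.0, -618.0, 111.0], [398.0, -551.0, 142.0]]
150 200 324 [[114.0, -598.0, 153.0], [399.0, -534.0, 191.0]]
200 400 1144 [[129.0, -462.0, 254.0], [197.0, -400.0, 399.0]]
scene 293 [[356.0, -585.0, 21.0], [400.0, -563.0, 37.0], [403.0, -557.0, 93.0]]
```

```bash
R='x'
python3 -m inch '[{"turn":[0,0,0],"linear":[0.04,0.01,0],"grip":0.0854},{"turn":[0,0,0],"linear":[0.08,0.02,0],"grip":0.0854},{"turn":[0,0,0],"linear":[0.12,0.03,0],"grip":0.0854},{"turn":[0,0,0],"linear":[0.15,0.035,0],"grip":0.0854},{"turn":[0,0,0],"linear":[0.15,0.035,0],"grip":0.0854}]'
python3 -m inch '[{"turn":[0,0,0],"linear":[0.14,0.032,-0.05],"grip":0.08},{"turn":[0,0,0],"linear":[0.14,0.032,-0.05],"grip":0.07},{"turn":[0,0,0],"linear":[0.14,0.032,-0.05],"grip":0.06},{"turn":[0,0,0],"linear":[0.14,0.032,-0.05],"grip":0.06},{"turn":[0,0,0],"linear":[0.14,0.032,-0.05],"grip":0.06}]'
```

```text
time: 0.52
tcp_pos: [317.8, -436.3, 230.4]
tcp_rot: [-3.096, -0.529, -0.003]
force: [0.3, -0.9, -0.1]
gripper_width: 1.003
grasp_force: 0.0
time: 0.93
tcp_pos: [455.9, -403.1, 177.5]
tcp_rot: [-3.093, -0.526, 0.002]
force: [-0.3, -0.2, -0.6]
gripper_width: 0.703
grasp_force: 0.0
```

```bash

python3 -m inch '[{"turn":[0,0,0],"linear":[0,0,0],"grip":0.06},{"turn":[0,0,0],"linear":[0,0,0],"grip":0.06},{"turn":[0,0,0],"linear":[0,0,0],"grip":0.06}]' 
python3 - <<'E'
from h import *
for n in("top","scene"):
    cap(n,n+"1")
print(robot.read_state()["tcp_pos"])
p=cv2.imread("pics/top1.png");q=cv2.imread("pics/scene1.png")
cv2.imwrite("pics/c1.png",np.hstack([cv2.resize(p[200:350,450:640],None,fx=2,fy=2),cv2.resize(q[240:390,20:210],None,fx=2,fy=2)]))
E
```

```text
time: 1.18
tcp_pos: [451.7, -406.4, 181.8]
tcp_rot: [3.099, 0.516, -0.0]
force: [-0.0, 0.1, -0.4]
gripper_width: 0.703
grasp_force: 0.0
[ 451.78622959 -406.59885054  182.21855496]
```

View pics/c1.png

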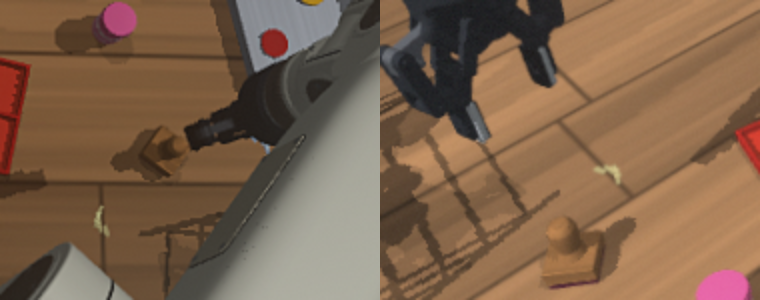

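The crop shows the gripper (top view about (555,267)) above the block (531,274), and its parallax fits. I'm going down on the handle.

```bash

python3 -m inch '[{"turn":[0,0,0],"linear":[0.001,0.001,-0.04],"grip":0.06},{"turn":[0,0,0],"linear":[0.001,0.001,-0.08],"grip":0.06},{"turn":[0,0,0],"linear":[0.001,0.001,-0.115],"grip":0.06},{"turn":[0,0,0],"linear":[0.001,0.001,-0.14],"grip":0.06},{"turn":[0,0,0],"linear":[0.001,0.001,-0.151],"grip":0.06}]' 30 
python3 -m inch '[{"turn":[0,0,0],"linear":[0,0,0],"grip":0.045},{"turn":[0,0,0],"linear":[0,0,0],"grip":0.03},{"turn":[0,0,0],"linear":[0,0,0],"grip":0.018},{"turn":[0,0,0],"linear":[0,0,0],"grip":0.015},{"turn":[0,0,0],"linear":[0,0,0],"grip":0.015}]' 30
python3 -m inch '[{"turn":[0,0,0],"linear":[0,0,0],"grip":0.015},{"turn":[0,0,0],"linear":[0,0,0],"grip":0.015},{"turn":[0,0,0],"linear":[0,0,0.01],"grip":0.015},{"turn":[0,0,0],"linear":[0,0,0.02],"grip":0.015},{"turn":[0,0,0],"linear":[0,0,0.03],"grip":0.015}]' 30
```

```text
time: 1.7
tcp_pos: [450.7, -403.4, 26.7]
tcp_rot: [-3.094, -0.516, 0.006]
force: [-1.2, 0.2, -0.2]
gripper_width: 0.702
grasp_force: 0.0
time: 2.12
tcp_pos: [455.4, -406.3, 33.0]
tcp_rot: [3.094, 0.518, 0.005]
force: [-0.7, -0.1, 4.4]
gripper_width: 0.27
grasp_force: 29.8
time: 2.53
tcp_pos: [453.7, -404.5, 61.3]
tcp_rot: [-3.098, -0.519, 0.0]
force: [0.1, 0.1, -1.3]
gripper_width: 0.269
grasp_force: 29.6
```

```bash

python3 -m inch '[{"turn":[0,0,6],"linear":[0.004,0.035,0.01],"grip":0.015},{"turn":[0,0,12],"linear":[0.008,0.07,0.02],"grip":0.015},{"turn":[0,0,18],"linear":[0.012,0.105,0.02],"grip":0.015},{"turn":[0,0,22],"linear":[0.015,0.14,0.02],"grip":0.015},{"turn":[0,0,26],"linear":[0.018,0.17,0.02],"grip":0.015}]'
python3 -m inch '[{"turn":[0,0,0],"linear":[0.005,0.035,0],"grip":0.015},{"turn":[0,0,0],"linear":[0.008,0.07,0],"grip":0.015},{"turn":[0,0,0],"linear":[0.01,0.095,0],"grip":0.015},{"turn":[0,0,0],"linear":[0.01,0.107,0],"grip":0.015},{"turn":[0,0,0],"linear":[0.01,0.107,0],"grip":0.015}]'
python3 -m inch '[{"turn":[0,0,0],"linear":[0,0,-0.01],"grip":0.015},{"turn":[0,0,0],"linear":[0,0,-0.02],"grip":0.015},{"turn":[0,0,0],"linear":[0,0,-0.02],"grip":0.015}]'
python3 - <<'E'
from h import *
for n in("top","scene"): cap(n,n+"2")
print(robot.read_state()["tcp_pos"])
p=cv2.imread("pics/top2.png");q=cv2.imread("pics/scene2.png")
cv2.imwrite("pics/c2.png",np.hstack([cv2.resize(p[180:320,350:500],None,fx=2.6,fy=2.6),cv2.resize(q[210:350,180:330],None,fx=2.6,fy=2.6)]))
E
```

```text
time: 2.95
tcp_pos: [472.0, -232.8, 81.6]
tcp_rot: [2.9, 1.208, 0.002]
force: [0.4, -0.2, -0.8]
gripper_width: 0.267
grasp_force: 29.7
time: 3.37
tcp_pos: [482.0, -125.4, 81.1]
tcp_rot: [-2.9, -1.208, -0.001]
force: [0.5, -0.7, -0.9]
gripper_width: 0.273
grasp_force: 29.8
time: 3.62
tcp_pos: [480.1, -128.5, 57.9]
tcp_rot: [-2.902, -1.199, 0.005]
force: [-0.7, 0.1, -1.7]
gripper_width: 0.27
grasp_force: 29.8
[ 480.78939895 -128.65671204   59.13686205]
```

View pics/c2.png

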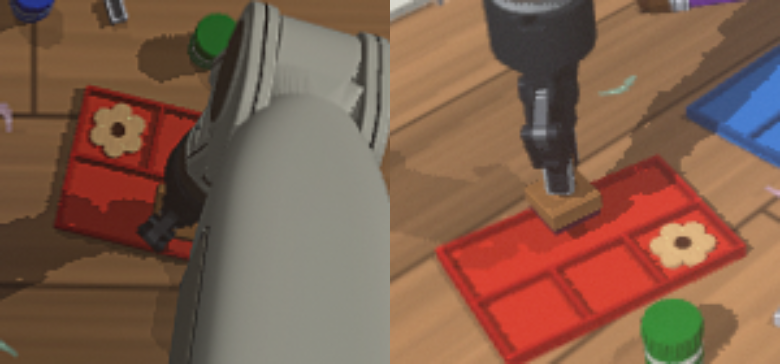

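The block hangs over the tool bay, square to the tray (scene crop (562,200)). Lowering, releasing and rising.

```bash

python3 -m inch '[{"turn":[0,0,0],"linear":[0,0,-0.01],"grip":0.015},{"turn":[0,0,0],"linear":[0,0,-0.018],"grip":0.015},{"turn":[0,0,0],"linear":[0,0,-0.023],"grip":0.015},{"turn":[0,0,0],"linear":[0,0,-0.0255],"grip":0.015},{"turn":[0,0,0],"linear":[0,0,-0.0255],"grip":0.015}]'
python3 -m inch '[{"turn":[0,0,0],"linear":[0,0,0],"grip":0.015},{"turn":[0,0,0],"linear":[0,0,0],"grip":0.03},{"turn":[0,0,0],"linear":[0,0,0],"grip":0.045},{"turn":[0,0,0],"linear":[0,0,0],"grip":0.055},{"turn":[0,0,0],"linear":[0,0,0],"grip":0.055}]'
python3 -m inch '[{"turn":[0,0,0],"linear":[0,0,0.02],"grip":0.055},{"turn":[0,0,0],"linear":[0,0,0.06],"grip":0.06},{"turn":[0,0,0],"linear":[0,0,0.09],"grip":0.07},{"turn":[0,0,0],"linear":[0,0,0.12],"grip":0.08},{"turn":[0,0,0],"linear":[0,0,0.12],"grip":0.08}]'
```

```text
time: 4.13
tcp_pos: [481.3, -128.0, 36.4]
tcp_rot: [2.902, 1.202, -0.001]
force: [-6.6, -0.2, 17.4]
gripper_width: 0.27
grasp_force: 31.8
time: 4.55
tcp_pos: [481.7, -127.7, 34.3]
tcp_rot: [-2.902, -1.202, 0.001]
force: [-0.4, 0.6, -0.3]
gripper_width: 0.64
grasp_force: 0.0
time: 4.97
tcp_pos: [485.8, -128.8, 160.8]
tcp_rot: [2.896, 1.2, 0.014]
force: [1.6, -0.8, 0.3]
gripper_width: 0.933
grasp_force: 0.0
```

```bash

python3 -m inch '[{"turn":[0,0,0],"linear":[0.017,-0.03,0],"grip":0.08},{"turn":[0,0,0],"linear":[0.034,-0.062,0],"grip":0.08},{"turn":[0,0,0],"linear":[0.052,-0.094,0],"grip":0.08},{"turn":[0,0,0],"linear":[0.07,-0.126,0],"grip":0.08},{"turn":[0,0,0],"linear":[0.085,-0.155,0],"grip":0.08}]'
python3 -m inch '[{"turn":[0,0,0],"linear":[0.015,-0.028,0],"grip":0.08},{"turn":[0,0,0],"linear":[0.03,-0.05,0],"grip":0.08},{"turn":[0,0,0],"linear":[0.038,-0.066,0],"grip":0.08},{"turn":[0,0,0],"linear":[0.038,-0.066,-0.02],"grip":0.08},{"turn":[0,0,0],"linear":[0.038,-0.066,-0.05],"grip":0.08}]'
python3 -m inch '[{"turn":[0,0,0],"linear":[0,0,0],"grip":0.08},{"turn":[0,0,0],"linear":[0,0,0],"grip":0.08},{"turn":[0,0,0],"linear":[0,0,0],"grip":0.08}]'
python3 - <<'E'
from h import *
cap("scene","s3");cap("top","t3")
q=cv2.imread("pics/scene2.png");q=cv2.imread("pics/s3.png")
p=cv2.imread("pics/t3.png")
cv2.imwrite("pics/c3.png",np.hstack([cv2.resize(q[230:430,90:340],None,fx=1.6,fy=1.6),cv2.resize(p[150:310,340:540],None,fx=2,fy=2)]))
E
```

```text
time: 5.38
tcp_pos: [567.7, -284.4, 153.7]
tcp_rot: [-2.902, -1.202, 0.0]
force: [0.3, 0.4, 0.3]
gripper_width: 0.938
grasp_force: 0.0
time: 5.8
tcp_pos: [607.5, -351.6, 106.5]
tcp_rot: [2.898, 1.198, 0.007]
force: [1.5, -0.1, -1.1]
gripper_width: 0.937
grasp_force: 0.0
time: 6.05
tcp_pos: [605.0, -348.6, 105.1]
tcp_rot: [-2.902, -1.203, 0.0]
force: [0.5, -0.3, 0.2]
gripper_width: 0.94
grasp_force: 0.0
```

View pics/c3.png

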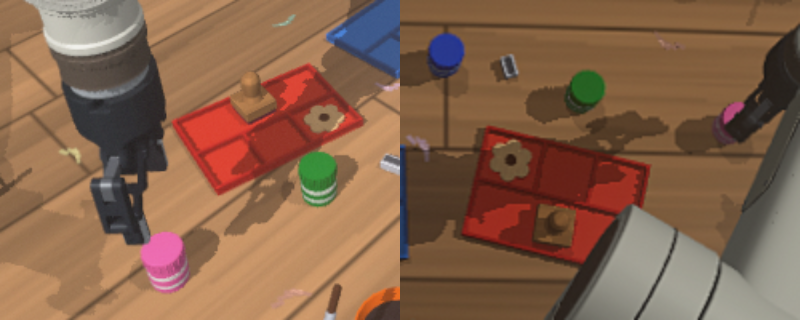

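The block stands on its base in the bay (top crop (555,225)), and the gripper is above the pink pot. Descending.

```bash

python3 -m inch '[{"turn":[0,0,0],"linear":[0,0,-0.03],"grip":0.08},{"turn":[0,0,0],"linear":[0,0,-0.055],"grip":0.08},{"turn":[0,0,0],"linear":[0,0,-0.075],"grip":0.08},{"turn":[0,0,0],"linear":[0,0,-0.088],"grip":0.08},{"turn":[0,0,0],"linear":[0,0,-0.088],"grip":0.08}]'
python3 -m inch '[{"turn":[0,0,0],"linear":[0,0,0],"grip":0.065},{"turn":[0,0,0],"linear":[0,0,0],"grip":0.05},{"turn":[0,0,0],"linear":[0,0,0],"grip":0.035},{"turn":[0,0,0],"linear":[0,0,0],"grip":0.03},{"turn":[0,0,0],"linear":[0,0,0],"grip":0.03}]' 30
python3 -m inch '[{"turn":[0,0,0],"linear":[0,0,0],"grip":0.03},{"turn":[0,0,0],"linear":[0,0,0.01],"grip":0.03},{"turn":[0,0,0],"linear":[0,0,0.03],"grip":0.03},{"turn":[0,0,0],"linear":[0,0,0.05],"grip":0.03},{"turn":[0,0,0],"linear":[0,0,0.05],"grip":0.03}]' 30
```

```text
time: 6.57
tcp_pos: [603.6, -347.7, 14.7]
tcp_rot: [-2.899, -1.202, 0.004]
force: [-0.6, 0.5, -0.4]
gripper_width: 0.937
grasp_force: 0.0
time: 6.98
tcp_pos: [606.5, -349.6, 19.5]
tcp_rot: [2.899, 1.201, 0.005]
force: [1.0, 0.1, 6.7]
gripper_width: 0.481
grasp_force: 30.8
time: 7.4
tcp_pos: [607.3, -350.2, 72.3]
tcp_rot: [2.897, 1.2, 0.007]
force: [-0.5, -0.2, 0.4]
gripper_width: 0.481
grasp_force: 30.5
```

```bash

python3 -m inch '[{"turn":[0,0,0],"linear":[-0.016,0.03,0.01],"grip":0.03},{"turn":[0,0,0],"linear":[-0.034,0.065,0.01],"grip":0.03},{"turn":[0,0,0],"linear":[-0.052,0.1,0.01],"grip":0.03},{"turn":[0,0,0],"linear":[-0.068,0.13,0.01],"grip":0.03},{"turn":[0,0,0],"linear":[-0.0736,0.14,0],"grip":0.03}]'
python3 -m inch '[{"turn":[0,0,0],"linear":[0,0,0],"grip":0.03},{"turn":[0,0,0],"linear":[0,0,-0.01],"grip":0.03},{"turn":[0,0,0],"linear":[0,0,-0.025],"grip":0.03},{"turn":[0,0,0],"linear":[0,0,-0.038],"grip":0.03},{"turn":[0,0,0],"linear":[0,0,-0.0455],"grip":0.03}]'
python3 -m inch '[{"turn":[0,0,0],"linear":[0,0,0],"grip":0.03},{"turn":[0,0,0],"linear":[0,0,0],"grip":0.045},{"turn":[0,0,0],"linear":[0,0,0],"grip":0.06},{"turn":[0,0,0],"linear":[0,0,0],"grip":0.07},{"turn":[0,0,0],"linear":[0,0,0],"grip":0.07}]'
python3 -m inch '[{"turn":[0,0,0],"linear":[0,0,0],"grip":0.07},{"turn":[0,0,0],"linear":[0,0,0.03],"grip":0.07},{"turn":[0,0,0],"linear":[0,0,0.06],"grip":0.08},{"turn":[0,0,0],"linear":[0,0,0.085],"grip":0.08},{"turn":[0,0,0],"linear":[0,0,0.085],"grip":0.08}]'
```

```text
time: 7.82
tcp_pos: [529.1, -204.9, 68.0]
tcp_rot: [-2.899, -1.206, 0.0]
force: [-0.7, -1.2, -0.3]
gripper_width: 0.486
grasp_force: 30.7
time: 8.23
tcp_pos: [532.0, -210.1, 21.4]
tcp_rot: [2.903, 1.2, 0.001]
force: [-12.0, 7.4, 45.0]
gripper_width: 0.484
grasp_force: 36.9
time: 8.65
tcp_pos: [531.5, -209.2, 21.1]
tcp_rot: [2.903, 1.202, 0.0]
force: [-0.1, 0.2, 0.3]
gripper_width: 0.825
grasp_force: 0.0
time: 9.07
tcp_pos: [535.0, -210.2, 112.2]
tcp_rot: [2.895, 1.2, 0.012]
force: [0.6, 0.3, 0.6]
gripper_width: 0.938
grasp_force: 0.0
```

```bash

python3 -m inch '[{"turn":[0,0,0],"linear":[0.035,0.013,0],"grip":0.08},{"turn":[0,0,0],"linear":[0.07,0.027,0],"grip":0.08},{"turn":[0,0,0],"linear":[0.1,0.038,0],"grip":0.08},{"turn":[0,0,0],"linear":[0.1097,0.0417,0],"grip":0.08},{"turn":[0,0,0],"linear":[0.1097,0.0417,0],"grip":0.08}]'
python3 -m inch '[{"turn":[0,0,0],"linear":[0,0,0],"grip":0.08},{"turn":[0,0,0],"linear":[0,0,-0.03],"grip":0.08},{"turn":[0,0,0],"linear":[0,0,-0.06],"grip":0.08},{"turn":[0,0,0],"linear":[0,0,-0.08],"grip":0.08},{"turn":[0,0,0],"linear":[0,0,-0.0895],"grip":0.08}]'
python3 -m inch '[{"turn":[0,0,0],"linear":[0,0,0],"grip":0.065},{"turn":[0,0,0],"linear":[0,0,0],"grip":0.05},{"turn":[0,0,0],"linear":[0,0,0],"grip":0.035},{"turn":[0,0,0],"linear":[0,0,0],"grip":0.03},{"turn":[0,0,0],"linear":[0,0,0],"grip":0.03}]' 30
python3 -m inch '[{"turn":[0,0,0],"linear":[0,0,0],"grip":0.03},{"turn":[0,0,0],"linear":[0,0,0.01],"grip":0.03},{"turn":[0,0,0],"linear":[0,0,0.03],"grip":0.03},{"turn":[0,0,0],"linear":[-0.01,0,0.06],"grip":0.03},{"turn":[0,0,0],"linear":[-0.03,0.01,0.08],"grip":0.03}]' 30
python3 - <<'E'
from h import *
s=robot.read_state();print(np.round(s["joint_positions"],3))
cap("scene","s4");cap("top","t4")
q=cv2.imread("pics/s4.png");p=cv2.imread("pics/t4.png")
cv2.imwrite("pics/c4.png",np.hstack([cv2.resize(q[210:370,190:390],None,fx=2,fy=2),cv2.resize(p[150:310,340:540],None,fx=2,fy=2)]))
E
```

```text
time: 9.48
tcp_pos: [643.3, -165.3, 105.1]
tcp_rot: [2.9, 1.207, 0.001]
force: [-0.9, 0.5, -0.4]
gripper_width: 0.939
grasp_force: 0.0
time: 9.9
tcp_pos: [636.8, -167.2, 13.1]
tcp_rot: [-2.899, -1.199, 0.009]
force: [-1.0, -0.4, -0.1]
gripper_width: 0.94
grasp_force: 0.0
time: 10.32
tcp_pos: [642.4, -167.6, 19.1]
tcp_rot: [2.9, 1.201, 0.005]
force: [-0.2, -1.4, 3.3]
gripper_width: 0.489
grasp_force: 30.9
time: 10.73
tcp_pos: [612.9, -158.4, 98.9]
tcp_rot: [2.9, 1.2, 0.004]
force: [0.9, -0.6, 0.4]
gripper_width: 0.482
grasp_force: 30.7
[-2.530e-01  5.790e-01  1.660e-01  1.154e+00 -1.000e-03  2.104e+00]
```

View pics/c4.png

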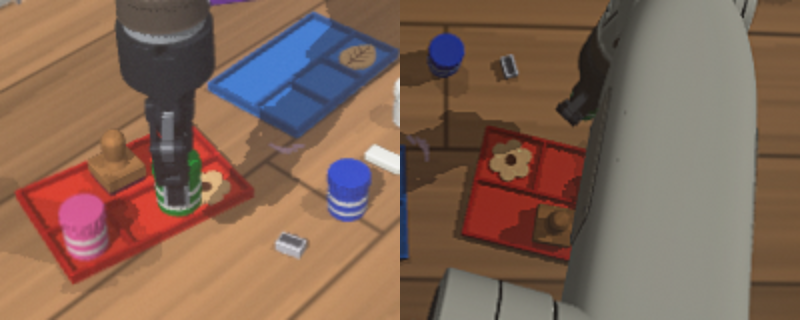

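Pink stands in its cell (scene crop (83,228)) and green is held. Next stop is the leaf tray.

```bash

python3 -m inch '[{"turn":[0,0,6],"linear":[-0.015,0.034,0],"grip":0.03},{"turn":[0,0,12],"linear":[-0.03,0.07,0],"grip":0.03},{"turn":[0,0,18],"linear":[-0.04,0.108,0],"grip":0.03},{"turn":[0,0,24],"linear":[-0.05,0.145,0],"grip":0.03},{"turn":[0,0,30],"linear":[-0.06,0.18,0],"grip":0.03}]'
python3 -m inch '[{"turn":[0,0,6],"linear":[-0.008,0.03,0],"grip":0.03},{"turn":[0,0,12],"linear":[-0.01,0.05,0],"grip":0.03},{"turn":[0,0,15],"linear":[-0.01,0.0552,-0.01],"grip":0.03},{"turn":[0,0,15],"linear":[-0.01,0.0552,-0.03],"grip":0.03},{"turn":[0,0,15],"linear":[-0.01,0.0552,-0.05],"grip":0.03}]'
python3 -m inch '[{"turn":[0,0,0],"linear":[0,0,-0.008],"grip":0.03},{"turn":[0,0,0],"linear":[0,0,-0.014],"grip":0.03},{"turn":[0,0,0],"linear":[0,0,-0.019],"grip":0.03},{"turn":[0,0,0],"linear":[0,0,-0.023],"grip":0.03},{"turn":[0,0,0],"linear":[0,0,-0.0245],"grip":0.03}]'
python3 -m inch '[{"turn":[0,0,0],"linear":[0,0,0],"grip":0.03},{"turn":[0,0,0],"linear":[0,0,0],"grip":0.045},{"turn":[0,0,0],"linear":[0,0,0],"grip":0.06},{"turn":[0,0,0],"linear":[0,0,0],"grip":0.07},{"turn":[0,0,0],"linear":[0,0,0],"grip":0.07}]'
python3 -m inch '[{"turn":[0,0,0],"linear":[0,0,0],"grip":0.07},{"turn":[0,0,0],"linear":[0,0,0.03],"grip":0.07},{"turn":[0,0,0],"linear":[0,0,0.065],"grip":0.08},{"turn":[0,0,0],"linear":[0,0,0.1],"grip":0.08},{"turn":[0,0,0],"linear":[0,0,0.1],"grip":0.08}]'
```

```text
time: 11.25
tcp_pos: [549.9, 24.6, 96.3]
tcp_rot: [-2.487, -1.918, 0.001]
force: [1.2, 0.8, -1.6]
gripper_width: 0.486
grasp_force: 31.0
time: 11.67
tcp_pos: [541.7, 79.4, 46.8]
tcp_rot: [2.218, 2.223, 0.002]
force: [-0.5, -0.7, -1.4]
gripper_width: 0.482
grasp_force: 31.0
time: 12.08
tcp_pos: [541.4, 78.0, 23.0]
tcp_rot: [2.221, 2.221, 0.001]
force: [-4.3, -0.9, 11.1]
gripper_width: 0.482
grasp_force: 31.8
time: 12.5
tcp_pos: [541.3, 78.2, 22.6]
tcp_rot: [2.221, 2.221, 0.001]
force: [0.5, -0.4, 0.1]
gripper_width: 0.821
grasp_force: 0.0
time: 12.92
tcp_pos: [545.8, 78.9, 129.7]
tcp_rot: [2.216, 2.216, 0.016]
force: [0.8, 0.2, 0.2]
gripper_width: 0.936
grasp_force: 0.0
```

```bash

python3 -m inch '[{"turn":[0,0,0],"linear":[0.01,0.035,0],"grip":0.08},{"turn":[0,0,0],"linear":[0.019,0.073,0],"grip":0.08},{"turn":[0,0,0],"linear":[0.029,0.11,0],"grip":0.08},{"turn":[0,0,0],"linear":[0.039,0.147,0],"grip":0.08},{"turn":[0,0,0],"linear":[0.048,0.182,0],"grip":0.08}]'
python3 -m inch '[{"turn":[0,0,0],"linear":[0.008,0.03,0],"grip":0.08},{"turn":[0,0,0],"linear":[0.014,0.05,0],"grip":0.08},{"turn":[0,0,0],"linear":[0.0154,0.0588,0],"grip":0.08},{"turn":[0,0,0],"linear":[0.0154,0.0588,-0.01],"grip":0.08},{"turn":[0,0,0],"linear":[0.0154,0.0588,-0.03],"grip":0.08}]'
python3 -m inch '[{"turn":[0,0,0],"linear":[0,0,-0.02],"grip":0.08},{"turn":[0,0,0],"linear":[0,0,-0.04],"grip":0.08},{"turn":[0,0,0],"linear":[0,0,-0.058],"grip":0.08},{"turn":[0,0,0],"linear":[0,0,-0.07],"grip":0.08},{"turn":[0,0,0],"linear":[0,0,-0.0755],"grip":0.08}]'
python3 -m inch '[{"turn":[0,0,0],"linear":[0,0,0],"grip":0.065},{"turn":[0,0,0],"linear":[0,0,0],"grip":0.05},{"turn":[0,0,0],"linear":[0,0,0],"grip":0.035},{"turn":[0,0,0],"linear":[0,0,0],"grip":0.03},{"turn":[0,0,0],"linear":[0,0,0],"grip":0.03}]' 30
python3 -m inch '[{"turn":[0,0,0],"linear":[0,0,0],"grip":0.03},{"turn":[0,0,0],"linear":[0,0,0.01],"grip":0.03},{"turn":[0,0,0],"linear":[0,0,0.03],"grip":0.03},{"turn":[0,0,0],"linear":[-0.01,-0.01,0.06],"grip":0.03},{"turn":[0,0,0],"linear":[-0.02,-0.03,0.08],"grip":0.03}]' 30
python3 - <<'E'
from h import *
cap("scene","s5");cap("top","t5")
q=cv2.imread("pics/s5.png");p=cv2.imread("pics/t5.png")
cv2.imwrite("pics/c5.png",np.hstack([cv2.resize(q[160:320,280:480],None,fx=2,fy=2),cv2.resize(p[150:310,170:370],None,fx=2,fy=2)]))
E
```

```text
time: 13.33
tcp_pos: [589.4, 262.1, 122.3]
tcp_rot: [2.221, 2.222, 0.001]
force: [0.1, 0.6, 0.3]
gripper_width: 0.936
grasp_force: 0.0
time: 13.75
tcp_pos: [605.9, 319.6, 94.2]
tcp_rot: [2.219, 2.221, 0.007]
force: [-0.2, -1.3, -0.4]
gripper_width: 0.934
grasp_force: 0.0
time: 14.17
tcp_pos: [602.6, 316.4, 13.8]
tcp_rot: [-2.222, -2.219, 0.008]
force: [0.3, -0.4, -0.3]
gripper_width: 0.939
grasp_force: 0.0
time: 14.58
tcp_pos: [605.6, 319.5, 18.6]
tcp_rot: [2.22, 2.221, 0.005]
force: [-0.1, 0.6, 3.2]
gripper_width: 0.482
grasp_force: 30.7
time: 15.0
tcp_pos: [584.6, 291.0, 98.8]
tcp_rot: [-2.218, -2.225, -0.004]
force: [2.0, 0.3, -0.3]
gripper_width: 0.485
grasp_force: 30.6
```

View pics/c5.png

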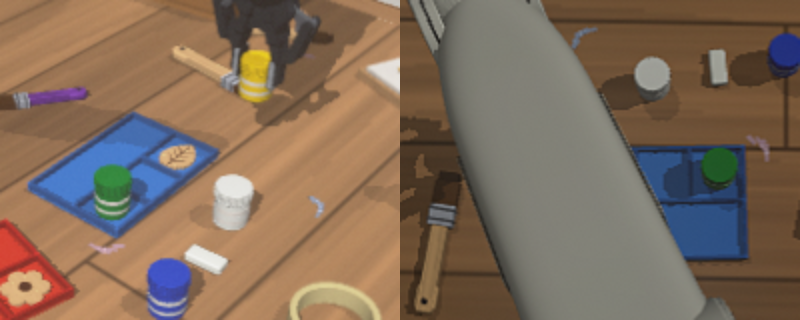

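Green stands in its cell (scene crop (112,190)), and yellow is held.

```bash

python3 -m inch '[{"turn":[0,0,0],"linear":[-0.01,-0.032,0],"grip":0.03},{"turn":[0,0,0],"linear":[-0.021,-0.068,0],"grip":0.03},{"turn":[0,0,0],"linear":[-0.032,-0.103,0],"grip":0.03},{"turn":[0,0,0],"linear":[-0.042,-0.135,0],"grip":0.03},{"turn":[0,0,0],"linear":[-0.0457,-0.1469,0],"grip":0.03}]'
python3 -m inch '[{"turn":[0,0,0],"linear":[0,0,-0.01],"grip":0.03},{"turn":[0,0,0],"linear":[0,0,-0.025],"grip":0.03},{"turn":[0,0,0],"linear":[0,0,-0.04],"grip":0.03},{"turn":[0,0,0],"linear":[0,0,-0.052],"grip":0.03},{"turn":[0,0,0],"linear":[0,0,-0.058],"grip":0.03}]'
python3 -m inch '[{"turn":[0,0,0],"linear":[0,0,-0.006],"grip":0.03},{"turn":[0,0,0],"linear":[0,0,-0.01],"grip":0.03},{"turn":[0,0,0],"linear":[0,0,-0.014],"grip":0.03},{"turn":[0,0,0],"linear":[0,0,-0.0165],"grip":0.03},{"turn":[0,0,0],"linear":[0,0,-0.0165],"grip":0.03}]'
python3 -m inch '[{"turn":[0,0,0],"linear":[0,0,0],"grip":0.03},{"turn":[0,0,0],"linear":[0,0,0],"grip":0.045},{"turn":[0,0,0],"linear":[0,0,0],"grip":0.06},{"turn":[0,0,0],"linear":[0,0,0],"grip":0.07},{"turn":[0,0,0],"linear":[0,0,0],"grip":0.07}]'
python3 -m inch '[{"turn":[0,0,0],"linear":[0,0,0],"grip":0.07},{"turn":[0,0,0],"linear":[0,0,0.03],"grip":0.07},{"turn":[0,0,0],"linear":[0,0,0.065],"grip":0.06},{"turn":[0,0,0],"linear":[0,0,0.1],"grip":0.06},{"turn":[0,0,0],"linear":[0,0,0.1],"grip":0.06}]'
```

```text
time: 15.52
tcp_pos: [536.1, 138.4, 96.0]
tcp_rot: [-2.224, -2.217, 0.007]
force: [-0.6, -0.9, -0.9]
gripper_width: 0.481
grasp_force: 30.7
time: 15.93
tcp_pos: [537.8, 143.1, 36.3]
tcp_rot: [-2.218, -2.221, 0.003]
force: [-0.8, -0.6, -0.5]
gripper_width: 0.48
grasp_force: 30.7
time: 16.35
tcp_pos: [539.1, 142.4, 22.7]
tcp_rot: [2.221, 2.222, 0.002]
force: [-0.2, 0.6, -1.5]
gripper_width: 0.486
grasp_force: 30.9
time: 16.77
tcp_pos: [538.8, 142.1, 22.5]
tcp_rot: [2.221, 2.221, 0.001]
force: [0.8, -0.7, -0.3]
gripper_width: 0.817
grasp_force: 0.0
time: 17.18
tcp_pos: [543.4, 143.3, 129.9]
tcp_rot: [2.217, 2.217, 0.018]
force: [1.1, -0.1, 1.3]
gripper_width: 0.704
grasp_force: 0.0
```

```bash

python3 -m inch '[{"turn":[0,0,7],"linear":[-0.012,0.035,0],"grip":0.06},{"turn":[0,0,14],"linear":[-0.024,0.072,0],"grip":0.06},{"turn":[0,0,21],"linear":[-0.036,0.108,0],"grip":0.06},{"turn":[0,0,28],"linear":[-0.048,0.145,0],"grip":0.06},{"turn":[0,0,35],"linear":[-0.058,0.18,0],"grip":0.06}]'
python3 -m inch '[{"turn":[0,0,7],"linear":[-0.01,0.03,0],"grip":0.06},{"turn":[0,0,14],"linear":[-0.02,0.06,0],"grip":0.06},{"turn":[0,0,21],"linear":[-0.025,0.08,0],"grip":0.06},{"turn":[0,0,28],"linear":[-0.0275,0.0852,0],"grip":0.06},{"turn":[0,0,35],"linear":[-0.0275,0.0852,-0.02],"grip":0.05}]'
python3 -m inch '[{"turn":[0,0,7],"linear":[0,0,-0.01],"grip":0.05},{"turn":[0,0,13],"linear":[0,0,-0.02],"grip":0.05},{"turn":[0,0,13],"linear":[0,0,-0.03],"grip":0.05},{"turn":[0,0,13],"linear":[0,0,-0.03],"grip":0.05},{"turn":[0,0,13],"linear":[0,0,-0.03],"grip":0.05}]'
python3 - <<'E'
from h import *
print(robot.read_state()["tcp_pos"],robot.read_state()["tcp_rot"])
cap("scene","s6");cap("top","t6")
q=cv2.imread("pics/s6.png");p=cv2.imread("pics/t6.png")
cv2.imwrite("pics/c6.png",np.hstack([cv2.resize(q[140:300,280:480],None,fx=2,fy=2),cv2.resize(p[180:340,100:300],None,fx=2,fy=2)]))
E
```

```text
time: 17.6
tcp_pos: [479.8, 323.7, 122.4]
tcp_rot: [1.442, 2.791, 0.001]
force: [1.3, -0.7, -0.1]
gripper_width: 0.705
grasp_force: 0.0
time: 18.02
tcp_pos: [454.4, 411.8, 105.9]
tcp_rot: [0.529, 3.091, 0.011]
force: [1.5, 0.2, 0.8]
gripper_width: 0.591
grasp_force: 0.0
time: 18.43
tcp_pos: [452.8, 406.8, 71.6]
tcp_rot: [-0.195, -3.134, 0.002]
force: [0.5, -0.1, -1.1]
gripper_width: 0.582
grasp_force: 0.0
[452.83365069 406.81257098  71.61777548] [-1.95235614e-01 -3.13442661e+00  1.77547887e-03]
```

View pics/c6.png

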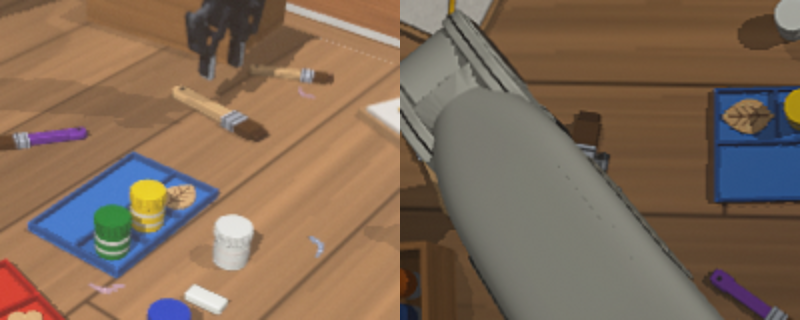

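Both leaf-tray pots stand in their cells (scene crop (113,230), (148,205)). The gripper is over the brush with the fingers across the handle, so I'm descending.

```bash

python3 -m inch '[{"turn":[0,0,0],"linear":[0,0,-0.02],"grip":0.05},{"turn":[0,0,0],"linear":[0,0,-0.038],"grip":0.05},{"turn":[0,0,0],"linear":[0,0,-0.052],"grip":0.05},{"turn":[0,0,0],"linear":[0,0,-0.06],"grip":0.05},{"turn":[0,0,0],"linear":[0,0,-0.064],"grip":0.05}]'
python3 -m inch '[{"turn":[0,0,0],"linear":[0,0,-0.002],"grip":0.05},{"turn":[0,0,0],"linear":[0,0,-0.004],"grip":0.04},{"turn":[0,0,0],"linear":[0,0,-0.004],"grip":0.025},{"turn":[0,0,0],"linear":[0,0,-0.004],"grip":0.01},{"turn":[0,0,0],"linear":[0,0,-0.004],"grip":0.01}]' 40
python3 -m inch '[{"turn":[0,0,0],"linear":[0,0,0],"grip":0.01},{"turn":[0,0,0],"linear":[0,0,0],"grip":0.01},{"turn":[0,0,0],"linear":[0,0,0.01],"grip":0.01},{"turn":[0,0,0],"linear":[0,0,0.025],"grip":0.01},{"turn":[0,0,0],"linear":[0,0,0.05],"grip":0.01}]' 40
python3 -m inch '[{"turn":[0,0,0],"linear":[0,0,0.03],"grip":0.01},{"turn":[0,0,0],"linear":[0,0,0.04],"grip":0.01},{"turn":[0,0,0],"linear":[0,0,0.04],"grip":0.01},{"turn":[0,0,0],"linear":[0,0,0.04],"grip":0.01}]' 40
python3 - <<'E'
from h import *
cap("scene","s7")
q=cv2.imread("pics/s7.png")
cv2.imwrite("pics/c7.png",cv2.resize(q[140:300,280:480],None,fx=2,fy=2))
E
```

```text
time: 18.95
tcp_pos: [453.0, 407.0, 7.7]
tcp_rot: [-0.193, -3.135, 0.001]
force: [-0.3, -0.4, 0.8]
gripper_width: 0.586
grasp_force: 0.0
time: 19.37
tcp_pos: [453.8, 407.8, 5.3]
tcp_rot: [0.191, 3.134, 0.002]
force: [0.4, 0.3, 4.6]
gripper_width: 0.219
grasp_force: 41.0
time: 19.78
tcp_pos: [451.2, 405.5, 52.4]
tcp_rot: [-0.191, -3.131, 0.007]
force: [-0.0, 0.1, -1.4]
gripper_width: 0.219
grasp_force: 40.3
time: 20.12
tcp_pos: [453.3, 407.3, 94.6]
tcp_rot: [0.191, 3.135, 0.001]
force: [-0.0, -0.0, -0.7]
gripper_width: 0.22
grasp_force: 40.3
```

View pics/c7.png

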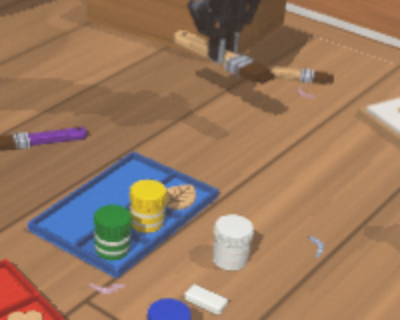

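```bash

python3 -m inch '[{"turn":[0,0,-7],"linear":[0.002,-0.03,0],"grip":0.01},{"turn":[0,0,-14],"linear":[0.004,-0.064,0],"grip":0.01},{"turn":[0,0,-21],"linear":[0.006,-0.098,0],"grip":0.01},{"turn":[0,0,-28],"linear":[0.01,-0.132,0],"grip":0.01},{"turn":[0,0,-35],"linear":[0.012,-0.164,0],"grip":0.01}]'
python3 -m inch '[{"turn":[0,0,-7],"linear":[0.002,-0.03,0],"grip":0.01},{"turn":[0,0,-14],"linear":[0.004,-0.06,0],"grip":0.01},{"turn":[0,0,-21],"linear":[0.006,-0.085,0],"grip":0.01},{"turn":[0,0,-28],"linear":[0.0074,-0.1,0],"grip":0.01},{"turn":[0,0,-35],"linear":[0.0074,-0.1,0],"grip":0.01}]'
python3 -m inch '[{"turn":[0,0,-6],"linear":[0,0,-0.01],"grip":0.01},{"turn":[0,0,-11],"linear":[0,0,-0.03],"grip":0.01},{"turn":[0,0,-11],"linear":[0,0,-0.05],"grip":0.01},{"turn":[0,0,-11],"linear":[0,0,-0.055],"grip":0.01},{"turn":[0,0,-11],"linear":[0,0,-0.055],"grip":0.01}]'
python3 - <<'E'
from h import *
print(robot.read_state()["tcp_pos"],robot.read_state()["tcp_rot"])
cap("scene","s8");cap("top","t8")
q=cv2.imread("pics/s8.png");p=cv2.imread("pics/t8.png")
cv2.imwrite("pics/c8.png",np.hstack([cv2.resize(q[170:310,260:430],None,fx=2.3,fy=2.3),cv2.resize(p[180:320,220:390],None,fx=2.3,fy=2.3)]))
E
```

```text
time: 20.58
tcp_pos: [463.5, 240.8, 91.9]
tcp_rot: [-1.133, -2.927, 0.006]
force: [0.1, -0.4, -1.1]
gripper_width: 0.217
grasp_force: 40.3
time: 21.0
tcp_pos: [470.7, 139.6, 92.1]
tcp_rot: [-1.967, -2.447, 0.008]
force: [-0.2, -0.7, -1.2]
gripper_width: 0.222
grasp_force: 40.3
time: 21.42
tcp_pos: [469.4, 142.3, 36.2]
tcp_rot: [-2.179, -2.258, 0.011]
force: [-0.1, 0.1, -1.3]
gripper_width: 0.218
grasp_force: 40.3
[469.41223507 142.29470771  36.21560724] [-2.17921933 -2.25764838  0.01058149]
```

View pics/c8.png

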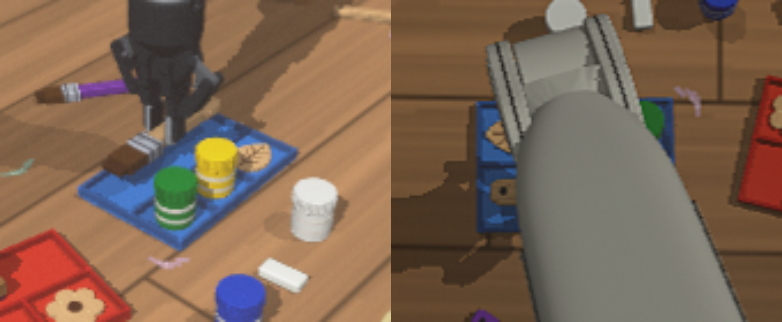

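The brush lies along the bay in both views (handle end at (505,190) of the top crop). Lowering slowly, opening only a little, and rising.

```bash

python3 -m inch '[{"turn":[0,0,0],"linear":[0,0,-0.006],"grip":0.01},{"turn":[0,0,0],"linear":[0,0,-0.012],"grip":0.01},{"turn":[0,0,0],"linear":[0,0,-0.018],"grip":0.01},{"turn":[0,0,0],"linear":[0,0,-0.022],"grip":0.01},{"turn":[0,0,0],"linear":[0,0,-0.025],"grip":0.01}]'
python3 -m inch '[{"turn":[0,0,0],"linear":[0,0,-0.002],"grip":0.01},{"turn":[0,0,0],"linear":[0,0,-0.004],"grip":0.01},{"turn":[0,0,0],"linear":[0,0,-0.0055],"grip":0.01},{"turn":[0,0,0],"linear":[0,0,-0.0055],"grip":0.01}]'
python3 -m inch '[{"turn":[0,0,0],"linear":[0,0,0],"grip":0.02},{"turn":[0,0,0],"linear":[0,0,0],"grip":0.026},{"turn":[0,0,0],"linear":[0,0,0],"grip":0.03},{"turn":[0,0,0],"linear":[0,0,0],"grip":0.03},{"turn":[0,0,0],"linear":[0,0,0.005],"grip":0.03}]'
python3 -m inch '[{"turn":[0,0,0],"linear":[0,0,0.02],"grip":0.03},{"turn":[0,0,0],"linear":[0,0,0.05],"grip":0.03},{"turn":[0,0,0],"linear":[0,0,0.09],"grip":0.03},{"turn":[0,0,0],"linear":[0,0,0.13],"grip":0.03},{"turn":[0,0,0],"linear":[0,0,0.17],"grip":0.03}]'
python3 -m inch '[{"turn":[0,0,0],"linear":[-0.03,0,0.02],"grip":0.03},{"turn":[0,0,0],"linear":[-0.07,0,0.02],"grip":0.03},{"turn":[0,0,0],"linear":[-0.11,0,0.02],"grip":0.03},{"turn":[0,0,0],"linear":[-0.14,0,0.02],"grip":0.03},{"turn":[0,0,0],"linear":[-0.14,0,0.02],"grip":0.03}]'
python3 - <<'E'
from h import *
p,d=cap("top","t9");cap("scene","s9")
q=cv2.imread("pics/s9.png");p=cv2.imread("pics/t9.png")
cv2.imwrite("pics/c9.png",np.hstack([cv2.resize(q[170:370,180:430],None,fx=1.6,fy=1.6),cv2.resize(p[150:310,220:470],None,fx=1.6,fy=1.6)[:, :400]] if 0 else [cv2.resize(q[170:370,180:430],(400,320)),cv2.resize(p[140:340,230:480],(400,320))]))
Z=world("top",d)[...,2]
for n,u,v,r,lo,hi,zp in[("yellow",272,235,45,48,60,54),("white",296,187,16,44,56,50),("blue",363,176,16,44,56,50),("pink",447,235,18,48,60,54),("blk",418,258,22,56,72,64)]:
    m=np.zeros_like(Z,bool);m[v-r:v+r,u-r:u+r]=1;m&=(Z>lo)&(Z<hi)
    k,l,s,c=cv2.connectedComponentsWithStats(m.astype(np.uint8))
    for i in range(1,k):
        if s[i,4]>40: print(n,s[i,4],ray("top",[c[i]],zp)[0].round(1))
m=np.zeros(Z.shape,np.uint8);m[250:285,250:350]=1;m&=((Z>14)&(Z<26)).astype(np.uint8)
c=max(cv2.findContours(m,0,2)[0],key=cv2.contourArea);print("brush",box(c,"top",20))
E
```

```text
time: 21.93
tcp_pos: [472.2, 143.2, 13.7]
tcp_rot: [-2.182, -2.26, 0.001]
force: [0.2, 0.3, -1.0]
gripper_width: 0.22
grasp_force: 40.3
time: 22.27
tcp_pos: [472.6, 143.3, 9.3]
tcp_rot: [2.182, 2.26, 0.0]
force: [-1.6, 0.4, 3.2]
gripper_width: 0.218
grasp_force: 40.8
time: 22.68
tcp_pos: [471.8, 143.0, 13.2]
tcp_rot: [-2.182, -2.259, 0.002]
force: [0.4, 0.2, -0.2]
gripper_width: 0.355
grasp_force: 0.0
time: 23.1
tcp_pos: [472.0, 143.1, 185.8]
tcp_rot: [-2.182, -2.26, 0.001]
force: [1.8, 0.0, -0.4]
gripper_width: 0.352
grasp_force: 0.0
time: 23.52
tcp_pos: [326.7, 142.1, 203.7]
tcp_rot: [-2.178, -2.261, 0.005]
force: [0.2, 0.0, 0.6]
gripper_width: 0.353
grasp_force: 0.0
yellow 45 [636.7 155.5  54. ]
yellow 250 [538.7 141.9  54. ]
white 240 [650.3 156.2  50. ]
blue 237 [6.834e+02 2.000e-01 5.000e+01]
pink 250 [ 531.5 -210.5   54. ]
blk 86 [ 478.7 -128.3   64. ]
brush ((474.1319885253906, 88.84213256835938), (30.75838851928711, 58.43153762817383), 0.9655289649963379)
```

View pics/c9.png

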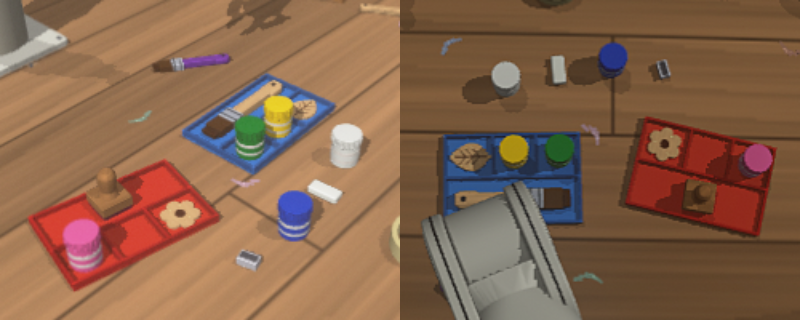

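All five items are in place: brush flat in the blue bay, green and yellow in blue cells, pink and block in the red tray. Blue and white have not moved. I'm letting the arm settle, then handing in.

```bash
python3 -m inch '[{"turn":[0,0,0],"linear":[0,0,0],"grip":0.03},{"turn":[0,0,0],"linear":[0,0,0],"grip":0.03},{"turn":[0,0,0],"linear":[0,0,0],"grip":0.03}]' >/dev/null; python3 -c "
from plant import robot
print(robot.close_job())"
```

```text
the job is handed in; nothing more can be done
None
```

I made up both painting kits and handed the job in at about 24 s of the 122 s; in the last pictures every item was in its place and the blue and white pots had not moved, but the hand-in gave no verdict.

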